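# Unlock the folding lid stay and close the sample box

### The job

The sample box is propped open by a folding stay that is locked straight: take the red pull bar at the stay's knee, ease it up and forward past centre so that the stay folds, without bending the stay's springy foot. Then lower the blue lid slowly until it is fully home, and bed its seal by pressing on the round black pad with about 15 N for a good second (never above 25 N) before letting go. Leave the things round the box where they are.

Things in the scene. Friction and masses are not known exactly. Their poses are not given: they have to be found in the camera images.
- lid_hinge (a point): Middle of the lid's hinge axis on the far rim of the white box (200 x 200 x 100 mm high, fixed to the desk). Its frame is the box's: x from the front to the hinge side, y left, z up. The box reaches from 204 mm to 4 mm in front of this point and 100 mm to either side; the hinge axis is 106 mm above the desk.
- lid_pad (a point): Centre of the top of the round black press pad (36 mm across, 3 mm proud) near the front edge of the blue lid. z is its outward normal, straight up when the lid is home; x points to the hinge. It lies 186 mm from the hinge axis along the lid and 9 mm above it along z, and swings about it.
- lid: Blue lid 206 x 206 x 12 mm, 0.25 to 0.5 kg; origin at lid_hinge, axes as lid_pad. Starts raised 1.22 rad, held by the locked stay. The hinge is stiff (0.8 N m friction): unlocked, the lid stays at any angle and takes 2 to 6 N on the pad to lower. It is home when its z is straight up, against a stiff stop.
- stay_grip (a point): Point on the axis of the red round pull bar (14 mm thick, red for 26 mm to either side) that sticks out to the right from the stay's knee along the box's y; the box's side is 70 mm to its left, nothing above. It swings with the lower link about stay_pivot, radius 80 mm; locked it is about 63 mm behind and 50 mm above it. Unlocking swings it up and to the front.
- stay_knee (a joint): Fold angle of the stay's knee, rad: 0 locked (against its stop, 0.2 beyond straight), 0.2 straight (dead centre), larger when folded, 2.6 with the lid closed. Swinging the bar by 0.5 rad about stay_pivot folds the knee to about 0.8 and lowers the lid by about 0.09 rad. Takes 2 to 15 N on the bar.
- stay_foot (a joint): Bending of the thin steel foot that holds the lower pivot, m, along the stay; 0 unloaded, 1 mm for each 8 N, either sign. It bends when the bar is pulled off its arc or the lid is pushed down while the stay is locked; 3 mm is too much.
- amber_bottle_mid (a point): Bystander: amber bottle 52 x 52 x 110 mm on the desk, its centre half-way up.
- tape_roll_mid (a point): Bystander: roll of brown tape 94 x 92 x 48 mm on the desk, its centre half-way up.
- spare_vial_mid (a point): Bystander: white dropper vial with red cap 23 x 24 x 64 mm on the desk, its centre half-way up.
- stay_pivot (a point): Point on the axis of the stay's lower pivot, beside the box at the same y as stay_grip, 70 mm above the desk; its frame is the box's.

How it is judged:
By the outcome, as a careful person would: the job done as asked, in the order asked, and still so for the second after the job is handed in, with the robot touching nothing.
It also fails if it takes over 72 s, if anything falls off the work surface, if the arm or the gripper's body presses on something with over 40 N, if the wrist force passes 120 N, or if a joint passes its speed limit or range.

### The arm

A 6-joint arm with a two-finger parallel gripper is mounted at the origin on the work surface; the furniture and walls round the work are solid. World frame = base frame: x ahead of the robot, y to its left, z up, the work surface at z = 0. Lengths are in m, angles in degrees, forces in N, time in s.
With the tool pointing down it reaches from about 0.375 to 0.9 m from the base axis. Payload 3.1 kg.
Tool frame: the origin (TCP) lies at the very end of the fingers, on their centre line; the grasp point (between the pads) lies behind it (bot.grip_depth is the z of the grasp point in the tool frame, in m); z points along the fingers, y is the direction in which the jaws open and shut (so a half turn about z gives the same grasp; the last joint's range is limited). The gripper opens to 87 mm and grips with 3 to 60 N. Pads are 19 mm wide; open, the fingers measure 117 mm over their backs; the gripper's body (75 mm by 190 mm) begins 51 mm behind the grasp point.
Start: joints at [-80.873, 30.224, 82.088, -0, 67.689, -10.227], TCP at [0.207, -0.59, 0.199] pointing down, gripper open.
Joint ranges: [-176.69, 176.69], [-43.24, 126.21], [12.49, 139.97], [-82, 262], [0, 151.66], [-163.58, 163.58]. Speed limits (degrees/s): [159.86, 159.86, 180, 180, 180, 180].

### API

Orientations are given as a 3x3 rotation matrix whose columns are the frame's x, y, z axes.
In Python, from rig import bot, vision gives the robot as it stands. The module is installed in compiled form; this text tells all that it offers.
- The arm moves only by the shell command python3 -m jog 'ROWS'. ROWS is JSON, a list of rows, each a list of 3 entries, a list of its own where there are three numbers: the shift along the tool's x, y, z in mm, then the turn, a rotation vector about the tool's x, y, z in degrees, then the closure, from 0 (fully open) to 1 (shut). In form: [[[dx, dy, dz], [wx, wy, wz], fingers], ...]. A call has 1 to 12 rows; each row is the pose to reach, as a shift and turn from the pose commanded when the call began, along the tool's axes at that moment; what a row does not reach only later rows make up. A row lasts 1/12 s, in which the tool goes at most 41.7 mm and 7.16 degrees, less where a joint would pass 70% of its speed; a pose out of reach is approached as far as the arm can. A call with a gripper value outside its range is refused whole. The fingers move at their own pace and stop on an object; the grip force is fixed at half the most. Time passes only in rows, so rows that repeat a pose let the fingers close. It gives the time, the measured TCP pose, the force and the opening at its end, in the units of the state.
- bot.read_state(): the state, without advancing time (a new reading comes with each control period).
- vision.capture(name): name is "scene" or "top" or "wrist"; returns the picture (420x560x3 uint8, red, green, blue); there is no depth.
- vision.camera_info(name): a dict with "intrinsics" (3x3 intrinsics, pixels), "camera_from_world" (4x4, takes a point from world to camera coordinates); the wrist camera has in their place "mount" (4x4, takes a point from camera to tool coordinates, whose origin is the TCP and whose axes are the flange's). Camera axes: x right, y up, looking along -z (the intrinsics and any distortion apply to the point x, -y, -z); pixel columns grow to the right and rows downward; lengths in m; the calibration is good to about 2 mm. A picture is of the moment at which its call begins: read the wrist's pose just before it. camera_info takes no time and is no camera call.
- bot.hand_in(): hands the job in, once; it reports no verdict.
The state is a dict: "time_s": time; "joint_positions": joint angles; "qvel": joint speeds; "tau": joint torques, N m; "position": TCP position; "tcp_rot": TCP orientation; "force": force on the tool from outside, world axes, zero at the start; "moment": the same for the moment, N m; "opening": opening from 0.0 (shut) to 1.0 (fully open).
Only numpy, scipy, OpenCV 4.12 (cv2) and the standard library are available. Lean on these libraries where they do the work, as an engineer would, in place of code of your own. Each camera call takes 0.05 s, during which the arm holds its last target. There are 200 camera calls.

## Working session

There is one attempt and no reset: what is moved stays moved. The work goes in short steps, Python scripts to look and compute and a shell command to move; the robot and the scene stay as the last step left them, time stands still between calls to the robot, and variables do not carry over. Pictures are saved under pics/ and viewed, about 8 in all and at most 12, crops included, and the job is handed in when it is done.

```bash
mkdir -p pics; python3 - <<'E'
from rig import bot, vision
import cv2,numpy as np
np.set_printoptions(precision=4,suppress=True)
s=bot.read_state();print(s, bot.grip_depth)
for n in ("scene","top"):
    im=vision.capture(n);cv2.imwrite(f"pics/{n}0.png",im[:,:,::-1]);i=vision.camera_info(n);print(n,i)
print(vision.camera_info("wrist"))
E
```

```text
{'time_s': 0.0, 'joint_positions': array([-80.8738,  30.2783,  82.1585,   0.0008,  67.6878, -10.2283]), 'qvel': array([ 0.0642, -0.0299, -0.0843,  0.039 , -0.0252,  0.0307]), 'tau': array([  0.    , -44.0041, -17.6591,   0.0632,   0.0583,  -0.0002]), 'position': array([ 0.207 , -0.5889,  0.1976]), 'tcp_rot': array([[ 0.9435,  0.3314, -0.0003],
       [ 0.3314, -0.9435,  0.0021],
       [ 0.0004, -0.0021, -1.    ]]), 'force': array([ 0.6343, -0.155 ,  0.0325]), 'moment': array([ 0.0023,  0.0371, -0.0149]), 'opening': 0.9988147835877227} -0.0187
scene {'intrinsics': array([[537.8011,   0.    , 275.7694],
       [  0.    , 537.8011, 202.4689],
       [  0.    ,   0.    ,   1.    ]]), 'camera_from_world': array([[-0.7187, -0.6951, -0.016 ,  0.3245],
       [ 0.4104, -0.4427,  0.7972, -0.3833],
       [-0.5613,  0.5664,  0.6034, -1.5109],
       [ 0.    ,  0.    ,  0.    ,  1.    ]])}
top {'intrinsics': array([[502.0794,   0.    , 285.2851],
       [  0.    , 502.0794, 208.3872],
       [  0.    ,   0.    ,   1.    ]]), 'camera_from_world': array([[-0.0301, -0.9993,  0.0205, -0.0487],
       [ 0.9953, -0.0281,  0.0926, -0.472 ],
       [-0.092 ,  0.0231,  0.9955, -1.6634],
       [ 0.    ,  0.    ,  0.    ,  1.    ]])}
{'intrinsics': array([[302.1887,   0.    , 282.0226],
       [  0.    , 302.1887, 207.9195],
       [  0.    ,   0.    ,   1.    ]]), 'mount': array([[ 0.0002,  0.9554,  0.2952,  0.0813],
       [ 1.    ,  0.0003, -0.0015, -0.0004],
       [-0.0015,  0.2952, -0.9554, -0.1874],
       [ 0.    ,  0.    ,  0.    ,  1.    ]])}
```

View pics/scene0.png

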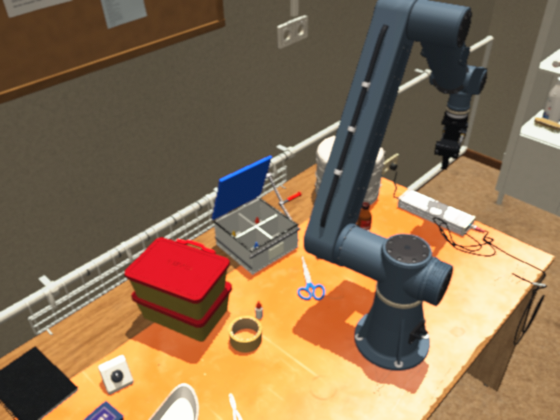

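View pics/top0.png

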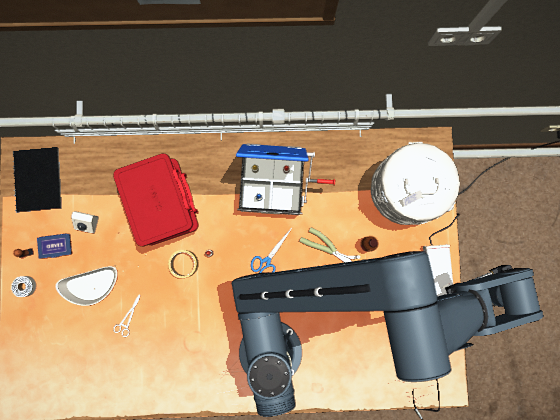

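The scene view shows the box with its lid raised at about (245,210) and the red bar at (292,197). In the top view the box is at about (272,180) and the bar at (322,181), with the bucket to its right at (415,180). Next I zoom in on both and triangulate.

```bash
cat > h.py <<'E'
from rig import bot, vision
import cv2,numpy as np
np.set_printoptions(precision=4,suppress=True)
def ray(n,u,v):
    i=vision.camera_info(n);K=i["intrinsics"];T=i["camera_from_world"]
    if n=="wrist": raise 0
    d=np.linalg.inv(K)@[u,v,1];d=np.array([d[0],-d[1],-d[2]])
    R=T[:3,:3];return -R.T@T[:3,3],R.T@d/np.linalg.norm(d)
def wray(u,v,s):
    i=vision.camera_info("wrist");K=i["intrinsics"];M=i["mount"]
    d=np.linalg.inv(K)@[u,v,1];d=np.array([d[0],-d[1],-d[2]])
    R=s["tcp_rot"];return R@M[:3,3]+s["position"],R@M[:3,:3]@d/np.linalg.norm(d)
def tri(rs):
    A=0;b=0
    for c,d in rs:
        P=np.eye(3)-np.outer(d,d);A=A+P;b=b+P@c
    p=np.linalg.solve(A,b);return p,[np.linalg.norm((np.eye(3)-np.outer(d,d))@(p-c))for c,d in rs]
def plane(r,z):
    c,d=r;return c+d*(z-c[2])/d[2]
def proj(n,p):
    i=vision.camera_info(n);q=i["camera_from_world"]@np.r_[p,1];q=i["intrinsics"]@[q[0],-q[1],-q[2]];return q[:2]/q[2]
E
python3 - <<'E'
from h import *
a=cv2.imread("pics/top0.png");b=cv2.imread("pics/scene0.png")
A=cv2.resize(a[130:230,225:345],None,fx=5,fy=5,interpolation=cv2.INTER_CUBIC)
B=cv2.resize(b[150:280,205:310],None,fx=4,fy=4,interpolation=cv2.INTER_CUBIC)
cv2.imwrite("pics/A.png",A);cv2.imwrite("pics/B.png",B)
for n,im,roi in(("top",a,(165,200,300,345)),("scene",b,(185,212,275,310))):
    y0,y1,x0,x1=roi;r=im[y0:y1,x0:x1].astype(int)
    m=(r[:,:,2]>110)&(r[:,:,1]<80)&(r[:,:,0]<80)
    ys,xs=np.nonzero(m);pts=np.c_[xs+x0,ys+y0].astype(np.float32);print(n,len(pts),cv2.minAreaRect(pts),pts.min(0),pts.max(0))
E
```

```text
top 65 ((322.4228210449219, 182.67230224609375), (10.724359512329102, 24.252182006835938), 69.14553833007812) [313. 179.] [334. 192.]
scene 47 ((293.800048828125, 196.10000610351562), (3.577709197998047, 13.863621711730957), 63.43495178222656) [288. 192.] [300. 200.]
```

View pics/A.png

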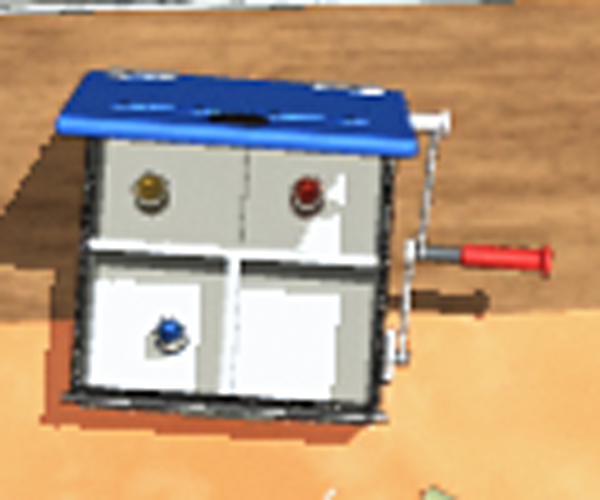

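View pics/B.png

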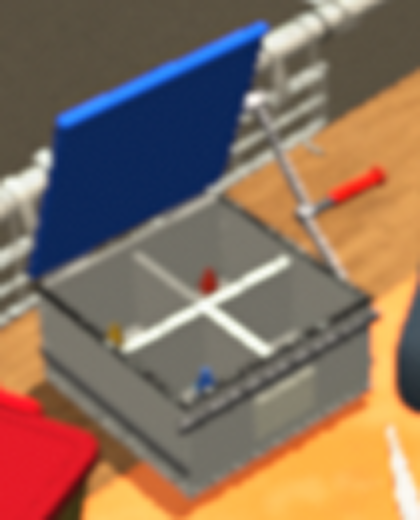

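Both crops show the red bar running outward from the knee. In the top view it goes from about (317,181) to (335,182), and in the scene view from (288,199) to (300,194). The box front corners in the top view are at about (239,209) and (302,213), so the box is yawed slightly.

```bash
python3 - <<'E'
from h import *
T=lambda x,y:(225+x/5-.4,130+y/5-.4)
S=lambda x,y:(205+x/4-.4,150+y/4-.4)
def t2(a,b):return tri([ray("top",*T(*a)),ray("scene",*S(*b))])
print("bar in",t2((462,257),(333,195)));print("bar out",t2((550,260),(382,176)))
print("knee",t2((413,250),(305,211)))
print("upper pin",t2((446,122),(255,99)))
print("front left top",t2((68,397),(187,408)), "front right top",t2((383,412),(372,303)))
print("lid tip L",t2((57,130),(60,122)),"R",t2((416,150),(265,28)))
for n,p in(("FL",(68,400)),("FR",(383,415))):print(n,plane(ray("top",*T(*p)),.1))
print("pivot top at z70",plane(ray("top",*T(402,360)),.07))
for nm,p,z in(("bottle",(368,243),.11),("vial",(209,253),.064),("tape",(183,264),.048),("bucket",(415,183),.1)):print(nm,plane(ray("top",*p),z))
E
```

```text
bar in (array([ 0.5461, -0.1622,  0.1271]), [np.float64(0.0015471030795119623), np.float64(0.001547103079512077)])
bar out (array([ 0.5432, -0.2198,  0.1177]), [np.float64(0.00046688404404234647), np.float64(0.00046688404404226467)])
knee (array([ 0.5513, -0.1319,  0.1241]), [np.float64(0.0008097703417008018), np.float64(0.0008097703417008007)])
upper pin (array([ 0.6202, -0.1478,  0.1986]), [np.float64(0.0034816901336606463), np.float64(0.0034816901336605704)])
front left top (array([0.4659, 0.0903, 0.1007]), [np.float64(0.0007138920429289737), np.float64(0.0007138920429290053)]) front right top (array([ 0.4527, -0.1102,  0.0918]), [np.float64(0.0024095746166599187), np.float64(0.002409574616659851)])
lid tip L (array([0.5998, 0.0801, 0.3006]), [np.float64(0.0022206348678204804), np.float64(0.0022206348678204244)]) R (array([ 0.5835, -0.123 ,  0.2969]), [np.float64(0.0017643449946771095), np.float64(0.0017643449946769453)])
FL [0.4636 0.0899 0.1   ]
FR [ 0.4482 -0.1112  0.1   ]
pivot top at z70 [ 0.4864 -0.1265  0.07  ]
bottle [ 0.3446 -0.3195  0.11  ]
vial [0.3285 0.1898 0.064 ]
tape [0.2955 0.2769 0.048 ]
bucket [ 0.5338 -0.4827  0.1   ]
```

```bash
cat >> h.py <<'E'
from scipy.spatial.transform import Rotation as Ro
YAW=-4.2
def Rbox():return Ro.from_euler('z',YAW,degrees=True).as_matrix()
def Rg(tilt=0,pitch=0,yaw=0):
    """jaw along box x, tool x along box +y; tilt = top leans to box -y; pitch = top leans to box -x; yaw about box z"""
    B=Rbox()@Ro.from_euler('z',yaw,degrees=True).as_matrix()
    R0=np.array([[0,1,0],[1,0,0],[0,0,-1.]])
    return B@Ro.from_euler('y',-pitch,degrees=True).as_matrix()@Ro.from_euler('x',tilt,degrees=True).as_matrix()@R0
def delta(p,R,s=None,p0=None,R0=None):
    if s is None and p0 is None: s=bot.read_state()
    if p0 is None:p0,R0=s["position"],s["tcp_rot"]
    return np.round(R0.T@(np.array(p)-p0)*1000,1),np.round(Ro.from_matrix(R0.T@R).as_rotvec(degrees=True),2)
E
python3 - <<'E'
from h import *
print(delta([.545,-.205,.30],Rg(15)))
E
python3 -m jog '[[[0,0,-40],[0,0,0],0],[[0,0,-80],[0,0,0],0],[[0,0,-120],[0,0,0],0],[[0,0,-120],[0,0,0],0]]'
```

```text
(array([ 446.1, -250.5, -101.7]), array([  8.61,  13.19, -66.06]))
time_s: 0.43
position: [0.2081, -0.5943, 0.3277]
tcp_rot: [[0.943, 0.332, 0.003], [0.332, -0.943, -0.017], [-0.003, 0.017, -1.0]]
force: [-0.1, -0.9, 1.0]
opening: 0.999
```

```bash
python3 -m jog '[[[446,-250,15],[8.6,13.2,-66],0],[[446,-250,15],[8.6,13.2,-66],0],[[446,-250,15],[8.6,13.2,-66],0],[[446,-250,15],[8.6,13.2,-66],0],[[446,-250,15],[8.6,13.2,-66],0],[[446,-250,15],[8.6,13.2,-66],0],[[446,-250,15],[8.6,13.2,-66],0],[[446,-250,15],[8.6,13.2,-66],0],[[446,-250,15],[8.6,13.2,-66],0],[[446,-250,15],[8.6,13.2,-66],0],[[446,-250,15],[8.6,13.2,-66],0],[[446,-250,15],[8.6,13.2,-66],0]]'
python3 - <<'E'
from h import *
print(bot.read_state(),delta([.545,-.205,.25],Rg(15)))
E
```

```text
time_s: 1.43
position: [0.5384, -0.213, 0.303]
tcp_rot: [[0.072, 0.997, 0.019], [0.964, -0.075, 0.257], [0.258, -0.0, -0.966]]
force: [0.3, -0.2, -0.5]
opening: 1.001
{'time_s': 1.4333, 'joint_positions': array([-39.7002,  23.9486,  77.598 ,  12.114 ,  87.3176, -36.9297]), 'qvel': array([ 48.1027,   8.5605, -12.1021,   7.637 ,  -7.0125,  46.5502]), 'tau': array([ -2.6968, -42.1672, -18.4315,   0.7154,   0.878 ,  -0.5596]), 'position': array([ 0.5384, -0.213 ,  0.303 ]), 'tcp_rot': array([[ 0.0722,  0.9972,  0.0188],
       [ 0.9636, -0.0746,  0.2569],
       [ 0.2576, -0.0005, -0.9663]]), 'force': array([ 0.3331, -0.2408, -0.4755]), 'moment': array([-0.2198, -0.0734, -0.039 ]), 'opening': 1.000803565362961} (array([-5.5,  6. , 53.4]), array([-0.01,  0.07, -0.08]))
```

Settle, then take a wrist picture.

```bash
python3 -m jog '[[[0,0,0],[0,0,0],0],[[0,0,0],[0,0,0],0],[[0,0,0],[0,0,0],0]]'
python3 - <<'E'
from h import *
import pickle
s=bot.read_state();im=vision.capture("wrist");cv2.imwrite("pics/w1.png",im[:,:,::-1])
pickle.dump(s,open("w1.pkl","wb"));print(s["position"],s["tcp_rot"],delta([.545,-.205,.25],Rg(15)))
b=im.astype(int);m=((b[:,:,0]>110)&(b[:,:,1]<70)&(b[:,:,2]<70)).astype(np.uint8)
n,l,st,c=cv2.connectedComponentsWithStats(m)
for i in range(1,n):
    if st[i,4]>40:print(st[i],c[i],cv2.minAreaRect(np.argwhere(l==i)[:,::-1].astype(np.float32)))
E
```

```text
time_s: 1.68
position: [0.5371, -0.2146, 0.3033]
tcp_rot: [[0.071, 0.997, 0.018], [0.964, -0.073, 0.256], [0.257, -0.001, -0.966]]
force: [0.4, -0.4, -0.1]
opening: 0.999
[ 0.5371 -0.2146  0.3033] [[ 0.0712  0.9973  0.0182]
 [ 0.9639 -0.0735  0.2561]
 [ 0.2567 -0.0007 -0.9665]] (array([-3.2,  7.4, 54.5]), array([ 0.  ,  0.13, -0.1 ]))
[281 180  15  45 417] [288.0048 203.729 ] ((288.0, 202.0), (44.0, 14.0), 90.0)
```

View pics/w1.png

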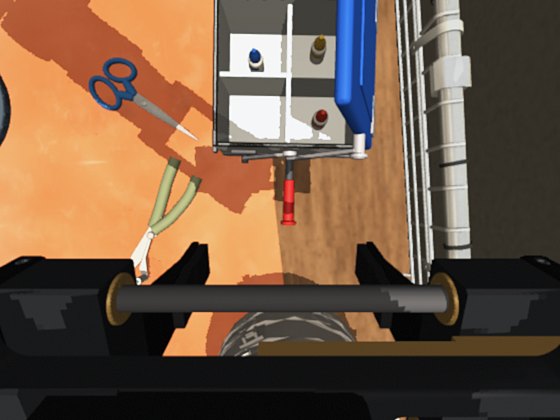

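The wrist view shows the red bar centred between the fingers, from (288,180) to (289,224). The stay runs along row 155, and the right front corner of the box is at about (215,149).

```bash
python3 - <<'E'
from h import *
import pickle
s=pickle.load(open("w1.pkl","rb"))
B=Rbox()
for nm,u,v,z in(("bar in",287.5,180,.12),("bar mid",288,202,.12),("bar out",288.5,224,.12),("FR corner",215,148,.1),("BR",358,147,.1),("pivot",245,157,.07)):
    print(nm,plane(wray(u,v,s),z))
T=lambda x,y:(225+x/5-.4,130+y/5-.4)
S=lambda x,y:(205+x/4-.4,150+y/4-.4)
for a,b,w in(((462,257),(333,195),(287.5,180)),((548,260),(380,177),(288.5,222))):
    print(tri([ray("top",*T(*a)),ray("scene",*S(*b)),wray(*w,s)]))
E
```

```text
bar in [ 0.5476 -0.1644  0.12  ]
bar mid [ 0.5462 -0.1924  0.12  ]
bar out [ 0.5448 -0.2205  0.12  ]
FR corner [ 0.4549 -0.114   0.1   ]
BR [ 0.6449 -0.1266  0.1   ]
pivot [ 0.4904 -0.1247  0.07  ]
(array([ 0.5471, -0.1635,  0.1255]), [np.float64(0.0018881307901146155), np.float64(0.001805940091935917), np.float64(0.0012484264320776317)])
(array([ 0.5443, -0.2185,  0.1167]), [np.float64(0.0013239164667707439), np.float64(0.0005237765659318489), np.float64(0.000818427980764732)])
```

```bash
python3 - <<'E'
from h import *
z=Rg(15)[:,2];t=np.array([.5462,-.196,.121])+.0187*z
print(t,delta(t-.06*z,Rg(15)),delta(t,Rg(15)))
E
```

```text
[ 0.5466 -0.1912  0.1029] (array([-27.6,   8. , 140.2]), array([ 0.  ,  0.13, -0.1 ])) (array([-27.5,   8. , 200.2]), array([ 0.  ,  0.13, -0.1 ]))
```

```bash
python3 -m jog '[[[-14,8,20],[0,0,0],0],[[-28,8,60],[0,0,0],0],[[-28,8,95],[0,0,0],0],[[-28,8,130],[0,0,0],0],[[-28,8,160],[0,0,0],0],[[-28,8,160],[0,0,0],0],[[-28,8,160],[0,0,0],0],[[-28,8,160],[0,0,0],0]]'
python3 - <<'E'
from h import *
import pickle
z=Rg(15)[:,2];t=np.array([.5462,-.196,.121])+.0187*z
s=bot.read_state();im=vision.capture("wrist");cv2.imwrite("pics/w2.png",im[:,:,::-1])
print(s["position"],s["tcp_rot"],delta(t,Rg(15)),s["force"])
b=im.astype(int);m=((b[:,:,0]>100)&(b[:,:,1]<60)&(b[:,:,2]<60)).astype(np.uint8)
n,l,st,c=cv2.connectedComponentsWithStats(m)
for i in range(1,n):
    if st[i,4]>100:
        print(st[i],c[i]); v0,v1=st[i,1],st[i,1]+st[i,3]
        for v in np.linspace(v0+2,v1-3,6).astype(int):
            xs=np.nonzero(l[v]==i)[0];print(v,xs.min(),xs.max(),plane(wray(xs.mean(),v,s),.121))
E
```

```text
time_s: 2.4
position: [0.5474, -0.2034, 0.1436]
tcp_rot: [[0.073, 0.997, 0.022], [0.964, -0.076, 0.254], [0.255, 0.003, -0.967]]
force: [0.7, -1.2, 0.5]
opening: 1.0
[ 0.5474 -0.2034  0.1436] [[ 0.0728  0.9971  0.0224]
 [ 0.9642 -0.0761  0.2542]
 [ 0.2552  0.0031 -0.9669]] (array([ 1.4, -2.4, 43. ]), array([ 0.29,  0.27, -0.08])) [ 0.6879 -1.2084  0.5149]
[ 271  184   19   71 1224] [279.8685 218.9918]
186 273 289 [ 0.5495 -0.1653  0.121 ]
199 272 289 [ 0.5484 -0.1749  0.121 ]
212 272 288 [ 0.5473 -0.1845  0.121 ]
225 271 287 [ 0.5458 -0.1941  0.121 ]
238 271 287 [ 0.545  -0.2038  0.121 ]
252 271 288 [ 0.5446 -0.2144  0.121 ]
[267 256  26   7 140] [279.4786 258.4071]
258 267 291 [ 0.5439 -0.2189  0.121 ]
258 267 291 [ 0.5439 -0.2189  0.121 ]
258 267 291 [ 0.5439 -0.2189  0.121 ]
259 268 291 [ 0.5442 -0.2196  0.121 ]
259 268 291 [ 0.5442 -0.2196  0.121 ]
260 268 290 [ 0.5438 -0.2204  0.121 ]
```

View pics/w2.png

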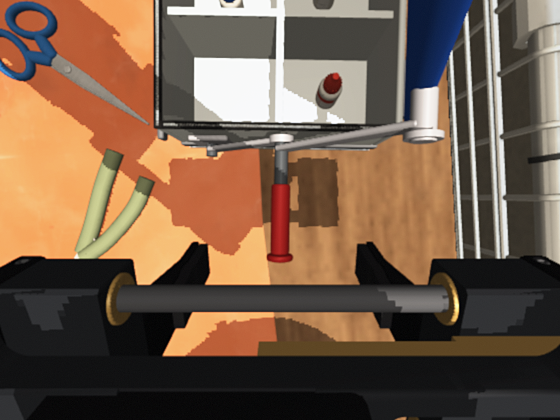

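The view shows the bar straddled by the fingers: bar axis at column 280, finger midline at about 282.5, so I shift -3 mm in tool y. Then I descend.

```bash
python3 -m jog '[[[1,-3,15],[0,0,0],0],[[1,-3,30],[0,0,0],0],[[1,-3,42],[0,0,0],0],[[1,-3,42],[0,0,0],0],[[1,-3,42],[0,0,0],0],[[1,-3,42],[0,0,0],0]]'
python3 - <<'E'
from h import *
z=Rg(15)[:,2];t=np.array([.5458,-.196,.121])+.0187*z
print(delta(t,Rg(15)))
E
```

```text
time_s: 2.95
position: [0.5458, -0.1907, 0.1036]
tcp_rot: [[0.071, 0.997, 0.023], [0.964, -0.075, 0.254], [0.255, 0.004, -0.967]]
force: [-0.2, 0.1, -0.2]
opening: 0.999
(array([-0.6,  0.4,  0.5]), array([ 0.24,  0.23, -0.03]))
```

```bash
python3 -m jog '[[[0,0,0],[0,0,0],0.4],[[0,0,0],[0,0,0],0.78],[[0,0,0],[0,0,0],0.78],[[0,0,0],[0,0,0],0.78],[[0,0,0],[0,0,0],0.78],[[0,0,0],[0,0,0],0.78],[[0,0,0],[0,0,0],0.78]]'
python3 -m jog '[[[0,0,0],[0,0,0],0.81],[[0,0,0],[0,0,0],0.82],[[0,0,0],[0,0,0],0.83]]'
```

```text
time_s: 3.53
position: [0.5445, -0.1892, 0.1017]
tcp_rot: [[0.072, 0.997, 0.019], [0.964, -0.074, 0.256], [0.257, 0.0, -0.966]]
force: [-0.4, 0.2, 0.3]
opening: 0.554
time_s: 3.78
position: [0.5445, -0.1892, 0.1017]
tcp_rot: [[0.072, 0.997, 0.019], [0.964, -0.074, 0.256], [0.257, 0.0, -0.966]]
force: [0.8, 0.6, 0.1]
opening: 0.326
```

```bash
python3 -m jog '[[[-1,1.3,-1],[0,0,0],0.78],[[-1,1.3,-1],[0,0,0],0.78],[[-1,1.3,-1],[0,0,0],0.78]]'; python3 -m jog '[[[0,0,0],[0,0,0],0.83],[[0,0,0],[0,0,0],0.83],[[0,0,0],[0,0,0],0.84],[[0,0,0],[0,0,0],0.84]]'
```

```text
time_s: 4.03
position: [0.5459, -0.1907, 0.1025]
tcp_rot: [[0.072, 0.997, 0.02], [0.964, -0.074, 0.256], [0.257, 0.001, -0.966]]
force: [-0.4, 0.3, 0.6]
opening: 0.226
time_s: 4.37
position: [0.5457, -0.1905, 0.1024]
tcp_rot: [[0.072, 0.997, 0.02], [0.964, -0.074, 0.256], [0.257, 0.0, -0.966]]
force: [0.2, -0.5, -0.4]
opening: 0.163
```

```bash
python3 - <<'E'
from h import *
im=vision.capture("wrist");cv2.imwrite("pics/w3.png",im[180:,:][:,:,::-1][:240,100:460]);print(bot.read_state()["position"])
E
```

```text
[ 0.5456 -0.1905  0.1024]
```

View pics/w3.png

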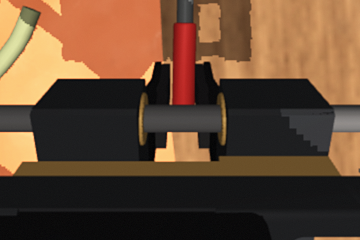

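The crop shows the bar between the pads, centred near column 184, with no contact force. Next I close on it.

```bash
python3 -m jog '[[[0,0,0],[0,0,0],0.86],[[0,0,0],[0,0,0],0.9],[[0,0,0],[0,0,0],1],[[0,0,0],[0,0,0],1],[[0,0,0],[0,0,0],1]]'
python3 - <<'E'
from h import *
s=bot.read_state();R=s["tcp_rot"];p0=s["position"]
g=p0-.0187*R[:,2]; B=Rbox()
piv=g-B@[.063,0,.050]
print("grip",g,"piv",piv,s["force"])
np.save("piv.npy",piv)
for th in (2,4,6,8,10,12,15,18,21,24,27,30,34):
    Q=B@Ro.from_euler('y',-th,degrees=True).as_matrix()@B.T
    R1=Q@R; g1=piv+Q@(g-piv); p1=g1+.0187*R1[:,2]
    print(th,*delta(p1,R1,p0=p0,R0=R))
E
```

```text
time_s: 4.83
position: [0.5467, -0.1907, 0.1045]
tcp_rot: [[0.071, 0.997, 0.022], [0.964, -0.074, 0.256], [0.257, 0.003, -0.966]]
force: [-0.6, 0.6, 11.9]
opening: 0.019
grip [ 0.5463 -0.1955  0.1225] piv [ 0.4834 -0.1909  0.0725] [-0.5544  0.6279 11.9033]
2 [ 0.6 -1.1 -2.1] [-1.93  0.   -0.51]
4 [ 1.1 -2.4 -4.2] [-3.87  0.   -1.03]
6 [ 1.6 -3.7 -6.2] [-5.8   0.01 -1.54]
8 [ 2.2 -5.  -8.2] [-7.73  0.01 -2.06]
10 [  2.7  -6.5 -10.1] [-9.66  0.01 -2.57]
12 [  3.2  -8.  -12. ] [-11.6    0.01  -3.09]
15 [  3.9 -10.4 -14.7] [-14.5    0.02  -3.86]
18 [  4.6 -12.9 -17.4] [-17.39   0.02  -4.63]
21 [  5.3 -15.6 -19.8] [-20.29   0.02  -5.4 ]
24 [  5.9 -18.4 -22.2] [-23.19   0.03  -6.17]
27 [  6.5 -21.3 -24.4] [-26.09   0.03  -6.95]
30 [  7.  -24.3 -26.4] [-28.99   0.04  -7.72]
34 [  7.7 -28.6 -28.9] [-32.86   0.04  -8.75]
```

The opening went to 0.02 with +12 N upward, so the fingers missed the bar and are resting on it. I reopen straight away.

```bash
python3 -m jog '[[[0,0,0],[0,0,0],0.7],[[0,0,0],[0,0,0],0.6],[[0,0,0],[0,0,0],0.5],[[0,0,0],[0,0,0],0.5],[[0,0,0],[0,0,0],0.5]]'
python3 - <<'E'
from h import *
s=bot.read_state();print(s)
im=vision.capture("wrist");cv2.imwrite("pics/w4.png",im[:,:,::-1])
t=vision.capture("top");cv2.imwrite("pics/top4.png",t[:,:,::-1]);q=vision.capture("scene");cv2.imwrite("pics/scene4.png",q[:,:,::-1])
A=cv2.resize(im[100:300,140:420,::-1],None,fx=1.4,fy=1.4);C=cv2.resize(q[150:250,220:320,::-1],None,fx=2.8,fy=2.8,interpolation=cv2.INTER_CUBIC)
D=np.hstack([A,C]);print(D.shape);cv2.imwrite("pics/c4.png",D)
E
```

```text
time_s: 5.25
position: [0.5452, -0.1903, 0.102]
tcp_rot: [[0.072, 0.997, 0.018], [0.964, -0.074, 0.257], [0.257, -0.001, -0.966]]
force: [-0.2, -0.8, 0.8]
opening: 0.317
{'time_s': 5.25, 'joint_positions': array([-37.5856,  36.5298,  90.3382,  14.0432,  62.2122, -40.8933]), 'qvel': array([ 0.0043,  0.1732, -0.0697,  0.0372,  0.0615,  0.0398]), 'tau': array([  0.0053, -44.3564, -13.1246,   0.6509,   0.6798,   0.0094]), 'position': array([ 0.5452, -0.1903,  0.102 ]), 'tcp_rot': array([[ 0.0717,  0.9973,  0.0184],
       [ 0.9636, -0.0741,  0.2567],
       [ 0.2574, -0.0006, -0.9663]]), 'force': array([-0.1707, -0.7991,  0.841 ]), 'moment': array([-0.1125, -0.0725, -0.057 ]), 'opening': 0.3173779239496669}
(280, 672, 3)
```

View pics/c4.png

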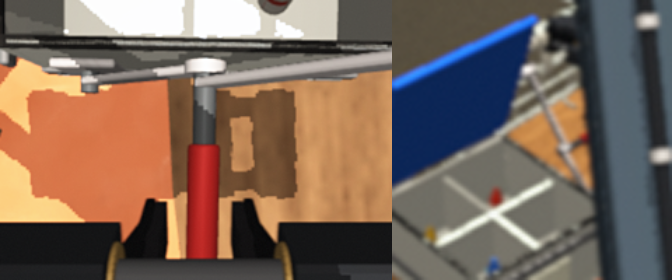

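The crop shows the bar still between the open pads, so the stay was not pushed over. Its height is the doubt, so I triangulate it from the three wrist views.

```bash
python3 - <<'E'
from h import *
import pickle
s1=pickle.load(open("w1.pkl","rb"))
s2=dict(position=np.array([0.5474,-0.2034,0.1436]),tcp_rot=np.array([[.0728,.9971,.0224],[.9642,-.0761,.2542],[.2552,.0031,-.9669]]))
s4=bot.read_state()
R=[]
for f,s in(("w1",s1),("w2",s2),("w4",s4)):
    b=cv2.imread(f"pics/{f}.png").astype(int)
    m=((b[:,:,2]>60)&(b[:,:,1]<.4*b[:,:,2])&(b[:,:,0]<.4*b[:,:,2])).astype(np.uint8);m[:170]=0;m[265:]=0;m[:,:262]=0;m[:,310:]=0
    ys,xs=np.nonzero(m);v0=ys.min()
    print(f,v0,[(v,xs[ys==v].min(),xs[ys==v].max()) for v in range(v0,v0+36,5) if (ys==v).any()])
    u=xs[ys==v0+4].mean();R.append(wray(u,v0-.5,s))
    if f=="w4": print(b[v0+20,270:310:1].tolist())
print(tri(R));print(tri(R[:2]),tri(R[1:]))
print("prev depth plane .121:",[plane(r,.121) for r in R],[plane(r,.105) for r in R])
E
```

```text
w1 180 [(180, np.int64(284), np.int64(293)), (185, np.int64(284), np.int64(293)), (190, np.int64(284), np.int64(294)), (195, np.int64(284), np.int64(293)), (200, np.int64(283), np.int64(293)), (205, np.int64(284), np.int64(293)), (210, np.int64(284), np.int64(292)), (215, np.int64(283), np.int64(293))]
w2 184 [(184, np.int64(274), np.int64(287)), (189, np.int64(272), np.int64(289)), (194, np.int64(272), np.int64(289)), (199, np.int64(271), np.int64(288)), (204, np.int64(271), np.int64(288)), (209, np.int64(271), np.int64(289)), (214, np.int64(271), np.int64(288)), (219, np.int64(271), np.int64(288))]
w4 203 [(203, np.int64(276), np.int64(294)), (208, np.int64(274), np.int64(296)), (213, np.int64(274), np.int64(296)), (218, np.int64(274), np.int64(296)), (223, np.int64(274), np.int64(295)), (228, np.int64(274), np.int64(295)), (233, np.int64(274), np.int64(295)), (238, np.int64(274), np.int64(295))]
[[50, 76, 111], [52, 80, 114], [50, 80, 112], [39, 59, 100], [20, 25, 102], [20, 22, 124], [24, 26, 137], [25, 28, 146], [28, 30, 158], [29, 32, 165], [34, 36, 174], [36, 39, 181], [39, 44
[... 318 characters left out ...]
09], [49, 76, 110], [48, 74, 109], [50, 77, 111], [50, 77, 112], [50, 77, 112], [49, 76, 111]]
(array([ 0.5491, -0.1635,  0.1164]), [np.float64(0.00017066057942181055), np.float64(0.0003506580630976303), np.float64(0.00018617669647681557)])
(array([ 0.5497, -0.1618,  0.0789]), [np.float64(0.0003245022120387888), np.float64(0.0003245022120386908)]) (array([ 0.5492, -0.1635,  0.1207]), [np.float64(0.00015861787678832565), np.float64(0.0001586178767883728)])
prev depth plane .121: [array([ 0.5489, -0.1639,  0.121 ]), array([ 0.5493, -0.1634,  0.121 ]), array([ 0.549 , -0.1636,  0.121 ])] [array([ 0.5493, -0.1631,  0.105 ]), array([ 0.5493, -0.1628,  0.105 ]), array([ 0.5492, -0.164 ,  0.105 ])]
```

```bash
python3 -m jog '[[[0,1,6],[0,0,0],0.5],[[0,1,12],[0,0,0],0.5],[[0,1,12],[0,0,0],0.7],[[0,1,12],[0,0,0],0.8],[[0,1,12],[0,0,0],0.8],[[0,1,12],[0,0,0],0.8],[[0,1,12],[0,0,0],0.8]]'
python3 -m jog '[[[0,0,0],[0,0,0],0.82],[[0,0,0],[0,0,0],0.84],[[0,0,0],[0,0,0],0.85],[[0,0,0],[0,0,0],0.86],[[0,0,0],[0,0,0],0.86]]'
python3 -m jog '[[[0,0,0],[0,0,0],0.88],[[0,0,0],[0,0,0],0.89],[[0,0,0],[0,0,0],0.9]]'
```

```text
time_s: 5.98
position: [0.5471, -0.1877, 0.091]
tcp_rot: [[0.072, 0.997, 0.02], [0.964, -0.074, 0.256], [0.257, 0.001, -0.966]]
force: [0.6, -0.6, -0.2]
opening: 0.232
time_s: 6.4
position: [0.5469, -0.1876, 0.091]
tcp_rot: [[0.072, 0.997, 0.02], [0.964, -0.074, 0.256], [0.257, 0.0, -0.966]]
force: [-1.5, -0.2, 0.7]
opening: 0.148
time_s: 6.65
position: [0.5469, -0.1876, 0.0909]
tcp_rot: [[0.072, 0.997, 0.02], [0.964, -0.074, 0.256], [0.257, 0.001, -0.966]]
force: [-0.5, 0.3, 1.3]
opening: 0.147
```

It now stops on the bar at 0.147, about 13 mm. I close fully and check.

```bash
python3 -m jog '[[[0,0,0],[0,0,0],0.95],[[0,0,0],[0,0,0],1],[[0,0,0],[0,0,0],1],[[0,0,0],[0,0,0],1]]'
cat > arc.py <<'E'
from h import *
import sys
off=float(sys.argv[1]); s=bot.read_state();R=s["tcp_rot"];p0=s["position"]
g=p0-.0187*R[:,2]; B=Rbox()
piv=np.array(eval(sys.argv[2])) if len(sys.argv)>2 else g-B@[.063,0,.050]
print("grip",g,"piv",piv,"F box",B.T@s["force"])
r=B.T@(g-piv);print("r",r,np.hypot(r[0],r[2]),np.degrees(np.arctan2(r[2],r[0])))
for th in (2,4,6,8,10,12,15,18,21,24,27,30,34):
    Q=B@Ro.from_euler('y',-th,degrees=True).as_matrix()@B.T
    R1=B@Ro.from_euler('y',-th*off,degrees=True).as_matrix()@B.T@R; p1=piv+Q@(g-piv)+.0187*R1[:,2]
    print(th,*delta(p1,R1,p0=p0,R0=R))
E
python3 arc.py 1
```

```text
time_s: 6.98
position: [0.5469, -0.1876, 0.0909]
tcp_rot: [[0.072, 0.997, 0.02], [0.964, -0.074, 0.256], [0.257, 0.001, -0.966]]
force: [-1.4, -0.2, 1.4]
opening: 0.152
grip [ 0.5466 -0.1924  0.109 ] piv [ 0.4837 -0.1878  0.059 ] F box [-1.3849 -0.3428  1.381 ]
r [ 0.063 -0.     0.05 ] 0.08043009387039156 38.437301491062534
2 [ 0.6 -1.2 -2.1] [-1.93  0.   -0.51]
4 [ 1.1 -2.4 -4.2] [-3.87  0.   -1.03]
6 [ 1.6 -3.7 -6.2] [-5.8   0.01 -1.54]
8 [ 2.2 -5.1 -8.2] [-7.73  0.01 -2.06]
10 [  2.7  -6.5 -10.1] [-9.66  0.01 -2.57]
12 [  3.2  -8.  -12. ] [-11.6    0.01  -3.08]
15 [  3.9 -10.4 -14.7] [-14.5    0.01  -3.85]
18 [  4.6 -12.9 -17.3] [-17.4    0.02  -4.62]
21 [  5.2 -15.6 -19.8] [-20.3    0.02  -5.39]
24 [  5.9 -18.4 -22.1] [-23.19   0.02  -6.17]
27 [  6.4 -21.3 -24.3] [-26.09   0.03  -6.94]
30 [  7.  -24.4 -26.3] [-28.99   0.03  -7.71]
34 [  7.6 -28.6 -28.8] [-32.86   0.03  -8.73]
```

```bash
python3 -m jog '[[[0.3,-0.9,-1.05],[0,0,0],1],[[0.6,-1.8,-2.1],[0,0,0],1],[[0.85,-2.7,-3.1],[0,0,0],1],[[1.1,-3.6,-4.1],[0,0,0],1],[[1.1,-3.6,-4.1],[0,0,0],1]]'; cat > fz.py <<'E'
from h import *
s=bot.read_state();B=Rbox();print("Fbox",B.T@s["force"],"M",B.T@s["moment"],"op",s["opening"],"boxpos",B.T@s["position"])
E
python3 fz.py
```

```text
time_s: 7.4
position: [0.5432, -0.1872, 0.0947]
tcp_rot: [[0.072, 0.997, 0.019], [0.964, -0.075, 0.256], [0.257, 0.0, -0.966]]
force: [2.2, 0.9, -4.6]
opening: 0.152
Fbox [ 2.101   1.0575 -4.57  ] M [-0.4334 -0.5113 -0.2228] op 0.15229188136013336 boxpos [ 0.5554 -0.1469  0.0947]
```

```bash
python3 -m jog '[[[0.25,-1,-1],[0,0,0],1],[[0.5,-1.9,-2],[0,0,0],1],[[0.75,-2.9,-3],[0,0,0],1],[[1,-3.9,-3.9],[0,0,0],1],[[1.25,-5,-4.8],[0,0,0],1],[[1.5,-6,-5.7],[0,0,0],1],[[1.5,-6,-5.7],[0,0,0],1]]';python3 fz.py
```

```text
time_s: 7.98
position: [0.5372, -0.1866, 0.1014]
tcp_rot: [[0.072, 0.997, 0.02], [0.964, -0.074, 0.257], [0.257, 0.001, -0.966]]
force: [1.1, 1.0, -4.1]
opening: 0.146
Fbox [ 1.0323  1.0735 -4.0788] M [-0.1507 -0.4269 -0.206 ] op 0.145744915039703 boxpos [ 0.5494 -0.1468  0.1014]
```

```bash
python3 -m jog '[[[0.3,-1.1,-0.9],[0,0,0],1],[[0.5,-2.2,-1.8],[0,0,0],1],[[0.7,-3.2,-2.7],[0,0,0],1],[[0.9,-4.3,-3.5],[0,0,0],1],[[1.1,-5.4,-4.3],[0,0,0],1],[[1.3,-6.6,-5.1],[0,0,0],1],[[1.6,-7.8,-5.9],[0,0,0],1],[[1.8,-8.9,-6.6],[0,0,0],1],[[1.8,-8.9,-6.6],[0,0,0],1]]';python3 fz.py
```

```text
time_s: 8.73
position: [0.5306, -0.1862, 0.1089]
tcp_rot: [[0.072, 0.997, 0.024], [0.964, -0.076, 0.256], [0.257, 0.005, -0.966]]
force: [5.8, 3.0, -3.0]
opening: 0.151
Fbox [ 5.5968  3.4494 -3.0094] M [ 0.3302 -1.2505 -0.45  ] op 0.1505266353791164 boxpos [ 0.5428 -0.1468  0.1089]
```

```bash
python3 -m jog '[[[0.3,-1.2,-0.8],[0,0,0],1],[[0.4,-2.4,-1.5],[0,0,0],1],[[0.6,-3.6,-2.2],[0,0,0],1],[[0.8,-4.8,-2.9],[0,0,0],1],[[0.9,-6,-3.5],[0,0,0],1],[[0.9,-6,-3.5],[0,0,0],1]]';python3 fz.py
```

```text
time_s: 9.23
position: [0.5252, -0.1856, 0.1126]
tcp_rot: [[0.072, 0.997, 0.026], [0.964, -0.076, 0.256], [0.257, 0.006, -0.966]]
force: [7.4, 4.6, -1.8]
opening: 0.151
Fbox [ 7.0548  5.1494 -1.7783] M [ 0.4643 -1.485  -0.4459] op 0.15056140855809938 boxpos [ 0.5374 -0.1467  0.1126]
```

```bash
python3 -m jog '[[[0.1,-1.3,-0.5],[0,0,0],1],[[0.2,-2.6,-0.9],[0,0,0],1],[[0.3,-3.9,-1.4],[0,0,0],1],[[0.5,-5.2,-1.8],[0,0,0],1],[[0.6,-6.5,-2.2],[0,0,0],1],[[0.7,-7.8,-2.6],[0,0,0],1],[[0.8,-9.1,-3],[0,0,0],1],[[0.9,-10.4,-3.4],[0,0,0],1],[[1,-11.7,-3.7],[0,0,0],1],[[1,-13,-4],[0,0,0],1],[[1,-13,-4],[0,0,0],1]]';python3 fz.py
python3 - <<'E'
from h import *
im=vision.capture("wrist");cv2.imwrite("pics/w5.png",im[:,:,::-1]);q=vision.capture("scene");t=vision.capture("top")
A=cv2.resize(im[60:300,140:420,::-1],None,fx=1.2,fy=1.2);C=cv2.resize(q[150:250,220:320,::-1],(288,288),interpolation=cv2.INTER_CUBIC)
D=np.hstack([A,C]);cv2.imwrite("pics/c5.png",D)
E
```

```text
time_s: 10.15
position: [0.5144, -0.1847, 0.118]
tcp_rot: [[0.072, 0.997, 0.03], [0.964, -0.078, 0.256], [0.258, 0.011, -0.966]]
force: [10.9, 4.9, 1.9]
opening: 0.148
Fbox [10.4892  5.7214  1.9075] M [ 0.9957 -2.0565 -0.5559] op 0.1482961977437585 boxpos [ 0.5266 -0.1465  0.118 ]
```

View pics/c5.png

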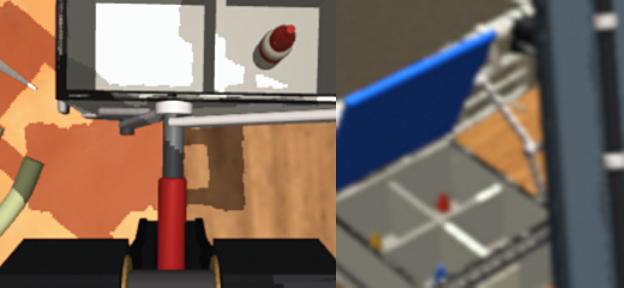

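The crops show the knee now well forward of the pivot-to-lid line, so the stay is folded. The swing is about 0.52 rad and the radial force stayed within about 6 N. I open and back off along the tool axis.

```bash
python3 -m jog '[[[0,3,0],[0,0,0],1],[[0,3,0],[0,0,0],0.8],[[0,3,0],[0,0,0],0.6],[[0,3,0],[0,0,0],0.4],[[0,3,0],[0,0,0],0.4],[[0,3,0],[0,0,0],0.4]]';python3 fz.py
python3 -m jog '[[[0,3,-20],[0,0,0],0.4],[[0,3,-50],[0,0,0],0.4],[[0,3,-90],[0,0,0],0.4],[[0,3,-130],[0,0,0],0.4],[[0,3,-170],[0,0,0],0.4],[[0,3,-200],[0,0,0],1],[[0,3,-230],[0,0,0],1],[[0,3,-260],[0,0,0],1],[[0,3,-260],[0,0,0],1],[[0,3,-260],[0,0,0],1],[[0,3,-260],[0,0,0],1]]';python3 fz.py
```

```text
time_s: 10.8
position: [0.5115, -0.1851, 0.1153]
tcp_rot: [[0.072, 0.997, 0.018], [0.964, -0.074, 0.257], [0.257, -0.001, -0.966]]
force: [-0.1, 0.4, 0.2]
opening: 0.411
Fbox [-0.1441  0.3622  0.2474] M [-0.1217 -0.076  -0.0276] op 0.4109112998179744 boxpos [ 0.5236 -0.1471  0.1153]
time_s: 11.72
position: [0.5095, -0.2515, 0.3657]
tcp_rot: [[0.072, 0.997, 0.018], [0.963, -0.075, 0.258], [0.258, -0.002, -0.966]]
force: [0.6, 0.1, -1.3]
opening: 0.232
Fbox [ 0.6324  0.1726 -1.3281] M [-0.1333 -0.1162  0.0251] op 0.23227669134828968 boxpos [ 0.5266 -0.2135  0.3657]
```

```bash
cat > pad.py <<'E'
from h import *
B=Rbox();H=np.array([.6634,-.0269,.106])
def padpt(a):return H+B@np.array([-.186*np.cos(a)+.009*np.sin(a),0,.186*np.sin(a)+.009*np.cos(a)])
def nrm(a):return B@np.array([np.sin(a),0,np.cos(a)])
def R_(t=0):return Rg(0,-t,0)@Ro.from_euler('z',-90,degrees=True).as_matrix()
E
python3 - <<'E'
from pad import *
print(R_(0))
R=R_(0);hov=padpt(1.13)+B@[.045,0,0];hov[2]=.37;print("hover",hov,delta(hov,R))
for n in("scene","top"):
    cv2.imwrite(f"pics/{n}6.png",vision.capture(n)[:,:,::-1])
# lid tip: project predicted tip corners for angles
b=cv2.imread("pics/top6.png");q=cv2.imread("pics/scene6.png")
for n,im in(("top",b),("scene",q)):
    hsv=cv2.cvtColor(im,cv2.COLOR_BGR2HSV);m=cv2.inRange(hsv,(105,150,60),(130,255,255))
    k,l,st,c=cv2.connectedComponentsWithStats(m);i=1+st[1:,4].argmax();print(n,st[i],c[i])
    P=np.argwhere(l==i)[:,::-1]
    print("box pts",cv2.boxPoints(cv2.minAreaRect(P.astype(np.float32))).round(1).tolist(), P[P[:,1].argmin()],P[P[:,0].argmax()],P[P[:,0].argmin()])
for a in(1.22,1.13,1.0):
    for y in(.103,-.103):
        p=H+B@[-.204*np.cos(a),y,.204*np.sin(a)]
        print(a,y,p,proj("top",p),proj("scene",p))
E
```

```text
[[-0.9973  0.0732  0.    ]
 [ 0.0732  0.9973  0.    ]
 [ 0.      0.     -1.    ]]
hover [ 0.6373 -0.025   0.37  ] (array([228.6, 110.5,  56.4]), array([ 11.68, -11.82, -89.53]))
top [ 236  145   72   23 1248] [272.0737 156.2877]
box pts [[235.8000030517578, 163.60000610351562], [237.0, 143.8000030517578], [308.1000061035156, 147.89999389648438], [306.8999938964844, 167.8000030517578]] [242 145] [307 166] [236 160]
scene [ 213  161   62   58 1440] [242.1326 189.0333]
box pts [[201.39999389648438, 194.6999969482422], [272.3999938964844, 157.89999389648438], [284.70001220703125, 181.60000610351562], [213.6999969482422, 218.39999389648438]] [273 161] [274 161] [213 215]
1.22 0.103 [0.601  0.081  0.2976] [235.2167 154.8402] [219.9392 181.0014]
1.22 -0.103 [ 0.5859 -0.1245  0.2976] [307.8847 158.2254] [271.1674 156.0011]
1.13 0.103 [0.5841 0.0822 0.2905] [235.1002 161.2067] [223.5235 185.2874]
1.13 -0.103 [ 0.5691 -0.1232  0.2905] [307.4909 164.5639] [274.7031 159.9332]
1.0 0.103 [0.561  0.0839 0.2777] [235.0297 170.0296] [228.5457 192.0584]
1.0 -0.103 [ 0.5459 -0.1216  0.2777] [306.8869 173.3415] [279.5944 166.1878]
```

The predicted lid corners at 1.13 rad match both views (top (307,166), scene (274,161)), so the box model is good and the lid has dropped 0.09 rad. I move behind the lid.

```bash
python3 -m jog '[[[228,110,56],[11.7,-11.8,-89.5],1],[[228,110,56],[11.7,-11.8,-89.5],1],[[228,110,56],[11.7,-11.8,-89.5],1],[[228,110,56],[11.7,-11.8,-89.5],1],[[228,110,56],[11.7,-11.8,-89.5],1],[[228,110,56],[11.7,-11.8,-89.5],1],[[228,110,56],[11.7,-11.8,-89.5],1],[[228,110,56],[11.7,-11.8,-89.5],1],[[228,110,56],[11.7,-11.8,-89.5],1],[[228,110,56],[11.7,-11.8,-89.5],1],[[228,110,56],[11.7,-11.8,-89.5],1],[[228,110,56],[11.7,-11.8,-89.5],1]]'
python3 -m jog '[[[0,0,0],[0,0,0],1],[[0,0,0],[0,0,0],1]]'
python3 - <<'E'
from pad import *
hov=padpt(1.13)+B@[.045,0,0];hov[2]=.37;print(delta(hov,R_(0)),bot.read_state()["joint_positions"])
E
```

```text
time_s: 12.82
position: [0.6368, -0.0252, 0.3691]
tcp_rot: [[-0.988, 0.153, -0.012], [0.153, 0.988, 0.011], [0.014, 0.009, -1.0]]
force: [0.1, -0.1, 0.2]
opening: 0.008
time_s: 12.98
position: [0.6368, -0.0253, 0.37]
tcp_rot: [[-0.987, 0.162, -0.012], [0.162, 0.987, 0.012], [0.013, 0.01, -1.0]]
force: [-0.1, -0.3, -0.5]
opening: 0.005
(array([-0.4,  0.4, -0. ]), array([ 0.61, -0.74, -5.14])) [-12.5845  24.0101  65.676    0.5361  91.1114 -93.2405]
```

```bash
python3 -m jog '[[[0,0,0],[0.6,-0.7,-5.1],1],[[0,0,30],[0.6,-0.7,-5.1],1],[[0,0,60],[0.6,-0.7,-5.1],1],[[0,0,90],[0.6,-0.7,-5.1],1],[[0,0,95],[0.6,-0.7,-5.1],1],[[10,0,95],[0.6,-0.7,-5.1],1],[[20,0,95],[0.6,-0.7,-5.1],1],[[24,0,95],[0.6,-0.7,-5.1],1],[[24,0,95],[0.6,-0.7,-5.1],1],[[24,0,95],[0.6,-0.7,-5.1],1]]'
python3 -m jog '[[[2,0,0],[0,0,0],1],[[4,0,0],[0,0,0],1],[[6,0,0],[0,0,0],1],[[8,0,0],[0,0,0],1],[[8,0,0],[0,0,0],1]]'
```

```text
time_s: 13.82
position: [0.6138, -0.0213, 0.2776]
tcp_rot: [[-0.997, 0.073, 0.004], [0.073, 0.997, -0.001], [-0.004, -0.001, -1.0]]
force: [0.3, 0.0, 0.4]
opening: 0.006
time_s: 14.23
position: [0.6046, -0.0204, 0.2766]
tcp_rot: [[-0.997, 0.072, 0.002], [0.072, 0.997, -0.0], [-0.002, -0.0, -1.0]]
force: [-0.2, -0.2, 0.2]
opening: 0.006
```

```bash
python3 - <<'E'
from pad import *
s=bot.read_state();p0=s["position"]
def X(a,o):return -.186*np.cos(a)+(.009)*np.sin(a)+o,.186*np.sin(a)+.009*np.cos(a)
pc=B.T@(p0-H);print("box rel now",pc*1000)
# calls: target each 12 rows, 0.18 rad
a=1.16
while a>0.0:
    r=[]
    x0,z0=X(a,0)
    for k in range(1,13):
        x,z=X(a-.016*k,0);r.append((round(-(x-x0)*1000,1),round(-(z-z0)*1000,1)))
    print(round(a,3),r);a-=.192
E
```

```text
box rel now [-59.0852   2.1965 170.5706]
1.16 [(np.float64(2.8), np.float64(1.1)), (np.float64(5.5), np.float64(2.2)), (np.float64(8.3), np.float64(3.4)), (np.float64(11.0), np.float64(4.6)), (np.float64(13.7), np.float64(5.8)), (np.float64(16.4), np.float64(7.1)), (np.float64(19.0), np.float64(8.5)), (np.float64(21.7), np.float64(9.9)), (np.float64(24.3), np.float64(11.3)), (np.float64(26.9), np.float64(12.7)), (np.float64(29.5), np.float64(14.3)), (np.float64(32.0), np.float64(15.8))]
0.968 [(np.float64(2.5), np.float64(1.6)), (np.float64(5.0), np.float64(3.2)), (np.float64(7.5), np.float64(4.9)), (np.float64(9.9), np.float64(6.6)), (np.float64(12.3), np.float64(8.3)), (np.float64(14.7), np.float64(10.1)), (np.float64(17.1), np.float64(11.9)), (np.float64(19.4), np.float64(13.8)), (np.float64(21.7), np.float64(15.7)), (np.float64(24.0), np.float64(17.6)), (np.float64(26.2), np.float64(19.6)), (np.float64(28.4), np.float64(21.6))]
0.776 [(np.float64(2.2), np.float64(2.0)), (np.float64(4.3), np.float64(4.1)), (np.float64(6.4), np.float64(6.2)), (np.float64(8.5), np.float64(8.4)), (np
[... 1403 characters left out ...]
(3.6), np.float64(17.5)), (np.float64(4.0), np.float64(20.5)), (np.float64(4.4), np.float64(23.4)), (np.float64(4.7), np.float64(26.4)), (np.float64(5.0), np.float64(29.3)), (np.float64(5.2), np.float64(32.3)), (np.float64(5.4), np.float64(35.3))]
0.008 [(np.float64(0.1), np.float64(3.0)), (np.float64(0.2), np.float64(6.0)), (np.float64(0.3), np.float64(8.9)), (np.float64(0.3), np.float64(11.9)), (np.float64(0.2), np.float64(14.9)), (np.float64(0.1), np.float64(17.9)), (np.float64(0.0), np.float64(20.8)), (np.float64(-0.2), np.float64(23.8)), (np.float64(-0.4), np.float64(26.8)), (np.float64(-0.7), np.float64(29.8)), (np.float64(-1.0), np.float64(32.7)), (np.float64(-1.4), np.float64(35.7))]
```

```bash
python3 -m jog '[[[2.8,-1,1],[0,0,0],1],[[5.5,-2,2],[0,0,0],1],[[8.3,-2,3.4],[0,0,0],1],[[11,-2,4.6],[0,0,0],1],[[13.7,-2,5.8],[0,0,0],1],[[16.4,-2,7.1],[0,0,0],1],[[19,-2,8.5],[0,0,0],1],[[21.7,-2,9.9],[0,0,0],1],[[24.3,-2,11.3],[0,0,0],1],[[27,-2,12.7],[0,0,0],1],[[29.5,-2,14.3],[0,0,0],1],[[32,-2,15.8],[0,0,0],1]]';cat > lf.py <<'E'
from pad import *
s=bot.read_state();print("Fbox",B.T@s["force"],"rel",B.T@(s["position"]-H)*1000)
E
python3 lf.py
```

```text
time_s: 15.23
position: [0.5725, -0.0199, 0.2609]
tcp_rot: [[-0.997, 0.072, 0.002], [0.072, 0.997, -0.0], [-0.002, -0.0, -1.0]]
force: [1.6, 0.7, 5.9]
opening: 0.004
Fbox [1.5753 0.7998 5.8647] rel [-91.1752   0.2989 154.8604]
```

```bash
python3 -m jog '[[[2.5,0,1.6],[0,0,0],1],[[5,0,3.2],[0,0,0],1],[[7.5,0,4.9],[0,0,0],1],[[9.9,0,6.6],[0,0,0],1],[[12.3,0,8.3],[0,0,0],1],[[14.7,0,10.1],[0,0,0],1],[[17.1,0,11.9],[0,0,0],1],[[19.4,0,13.8],[0,0,0],1],[[21.7,0,15.7],[0,0,0],1],[[24,0,17.6],[0,0,0],1],[[26.2,0,19.6],[0,0,0],1],[[28.4,0,21.6],[0,0,0],1]]';python3 lf.py
```

```text
time_s: 16.23
position: [0.5417, -0.0172, 0.239]
tcp_rot: [[-0.997, 0.071, -0.003], [0.071, 0.997, 0.001], [0.004, 0.001, -1.0]]
force: [-3.2, 1.5, 8.7]
opening: 0.007
Fbox [-3.3286  1.2479  8.657 ] rel [-122.0502    0.7707  133.0258]
```

The force direction is odd: it points forward-up rather than along the lid normal. I take a look before going on.

```bash
python3 - <<'E'
from pad import *
im=vision.capture("wrist");q=vision.capture("scene");t=vision.capture("top")
for n,i in(("top7",t),("scene7",q),("w7",im)):cv2.imwrite(f"pics/{n}.png",i[:,:,::-1])
A=cv2.resize(im[:,:,::-1],(400,300));C=cv2.resize(q[130:280,180:330,::-1],(300,300),interpolation=cv2.INTER_CUBIC)
cv2.imwrite("pics/c7.png",np.hstack([A,C]))
for a in(.9,.8,.7):
    for y in(.103,-.103):
        p=H+B@[-.204*np.cos(a),y,.204*np.sin(a)];print(a,y,proj("top",p).round(1),proj("scene",p).round(1))
hsv=cv2.cvtColor(q,cv2.COLOR_RGB2HSV);m=cv2.inRange(hsv,(105,150,60),(130,255,255));k,l,st,c=cv2.connectedComponentsWithStats(m);i=1+st[1:,4].argmax();print(st[i])
hsv=cv2.cvtColor(t,cv2.COLOR_RGB2HSV);m=cv2.inRange(hsv,(105,150,60),(130,255,255));k,l,st,c=cv2.connectedComponentsWithStats(m);i=1+st[1:,4].argmax();print(st[i])
E
```

```text
0.9 0.103 [235.1 176.4] [232.2 197.7]
0.9 -0.103 [306.4 179.7] [283.1 171.4]
0.8 0.103 [235.1 182.3] [235.7 203.5]
0.8 -0.103 [305.9 185.6] [286.4 176.9]
0.7 0.103 [235.3 187.8] [238.9 209.5]
0.7 -0.103 [305.4 191. ] [289.4 182.5]
[214 178  66  42 459]
[296 149  10  10  72]
```

View pics/c7.png

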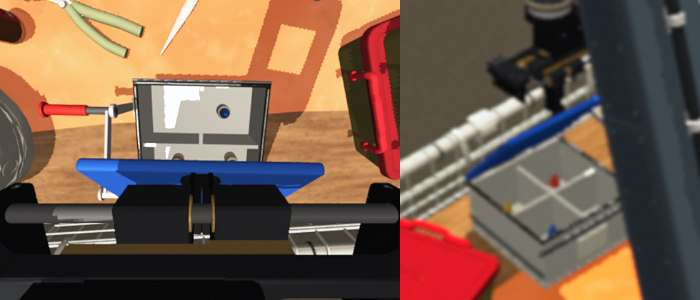

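The views show the lid at about 0.78 rad (scene edge at row 178) with the closed tip on its outer face, and the bar hanging clear at the left. I go on, easing the command outward by about 2 mm to relieve the along-lid force.

```bash
python3 -m jog '[[[3.2,0,1],[0,0,0],1],[[6.3,0,2.1],[0,0,0],1],[[8.4,0,4.2],[0,0,0],1],[[10.5,0,6.4],[0,0,0],1],[[12.5,0,8.5],[0,0,0],1],[[14.5,0,10.7],[0,0,0],1],[[16.5,0,13],[0,0,0],1],[[18.4,0,15.3],[0,0,0],1],[[20.3,0,17.6],[0,0,0],1],[[22.2,0,19.9],[0,0,0],1],[[24,0,22.3],[0,0,0],1],[[25.8,0,24.6],[0,0,0],1]]';python3 lf.py
```

```text
time_s: 17.38
position: [0.5158, -0.0155, 0.2137]
tcp_rot: [[-0.997, 0.071, -0.004], [0.071, 0.997, 0.001], [0.004, 0.001, -1.0]]
force: [-2.4, 2.8, 7.2]
opening: 0.006
Fbox [-2.638   2.6296  7.1538] rel [-148.0002    0.5501  107.693 ]
```

```bash
python3 -m jog '[[[2.2,0,2.2],[0,0,0],1],[[4.2,0,4.4],[0,0,0],1],[[6.1,0,6.8],[0,0,0],1],[[7.7,0,9.3],[0,0,0],1],[[9.3,0,11.9],[0,0,0],1],[[10.9,0,14.4],[0,0,0],1],[[12.4,0,17],[0,0,0],1],[[13.8,0,19.6],[0,0,0],1],[[15.2,0,22.2],[0,0,0],1],[[16.6,0,24.8],[0,0,0],1],[[18,0,27.5],[0,0,0],1],[[19.2,0,30.2],[0,0,0],1]]';python3 lf.py
```

```text
time_s: 18.38
position: [0.4956, -0.0143, 0.183]
tcp_rot: [[-0.997, 0.071, -0.007], [0.071, 0.997, 0.001], [0.007, 0.0, -1.0]]
force: [-3.3, 1.4, 5.4]
opening: 0.001
Fbox [-3.3768  1.1715  5.4381] rel [-168.3172    0.2734   76.9576]
```

```bash
python3 -m jog '[[[1.2,0,2.7],[0,0,0],1],[[2.5,0,5.4],[0,0,0],1],[[3.6,0,8.2],[0,0,0],1],[[4.7,0,10.9],[0,0,0],1],[[5.8,0,13.7],[0,0,0],1],[[6.8,0,16.5],[0,0,0],1],[[7.8,0,19.3],[0,0,0],1],[[8.8,0,22.2],[0,0,0],1],[[9.6,0,25],[0,0,0],1],[[10.5,0,27.9],[0,0,0],1],[[11.3,0,30.7],[0,0,0],1],[[12.1,0,33.6],[0,0,0],1]]';python3 lf.py
```

```text
time_s: 19.38
position: [0.4878, -0.0141, 0.1501]
tcp_rot: [[-0.997, 0.072, 0.002], [0.072, 0.997, -0.001], [-0.002, -0.0, -1.0]]
force: [-0.7, -0.4, 3.9]
opening: 0.005
Fbox [-0.7114 -0.4269  3.9063] rel [-176.0747   -0.1013   44.1489]
```

```bash
python3 -m jog '[[[0.7,0,2.5],[0,0,0],1],[[1.4,0,5],[0,0,0],1],[[2,0,7.5],[0,0,0],1],[[2.6,0,10],[0,0,0],1],[[3.2,0,12.5],[0,0,0],1],[[3.8,0,15],[0,0,0],1],[[4.4,0,17.5],[0,0,0],1],[[5,0,20],[0,0,0],1],[[5.5,0,22],[0,0,0],1],[[6,0,24],[0,0,0],1],[[6.5,0,26],[0,0,0],1],[[7,0,28],[0,0,0],1]]';python3 lf.py
python3 -m jog '[[[0,0,0.5],[0,0,0],1],[[0,0,1],[0,0,0],1],[[0,0,1.5],[0,0,0],1],[[0,0,2],[0,0,0],1],[[0,0,2.5],[0,0,0],1],[[0,0,3],[0,0,0],1]]';python3 lf.py
```

```text
time_s: 20.38
position: [0.481, -0.0135, 0.1223]
tcp_rot: [[-0.997, 0.072, 0.002], [0.072, 0.997, -0.0], [-0.002, -0.0, -1.0]]
force: [-1.6, 1.3, 2.5]
opening: 0.002
Fbox [-1.6762  1.1986  2.4744] rel [-182.8847   -0.0115   16.2501]
time_s: 20.88
position: [0.4811, -0.0137, 0.1195]
tcp_rot: [[-0.997, 0.072, 0.002], [0.072, 0.997, -0.001], [-0.002, -0.0, -1.0]]
force: [-1.6, 0.8, 2.5]
opening: 0.004
Fbox [-1.6921  0.6849  2.5181] rel [-182.779    -0.1806   13.4666]
```

```bash
python3 -m jog '[[[0.5,0,0.5],[0,0,0],1],[[1,0,1],[0,0,0],1],[[1.5,0,1.5],[0,0,0],1],[[2,0,2],[0,0,0],1],[[2,0,2.5],[0,0,0],1],[[2,0,3],[0,0,0],1]]';python3 lf.py
python3 -m jog '[[[0,0,0.4],[0,0,0],1],[[0,0,0.8],[0,0,0],1],[[0,0,1.2],[0,0,0],1],[[0,0,1.2],[0,0,0],1]]';python3 lf.py
```

```text
time_s: 21.38
position: [0.4804, -0.0137, 0.1167]
tcp_rot: [[-0.997, 0.072, 0.005], [0.072, 0.997, -0.001], [-0.005, -0.001, -1.0]]
force: [2.0, -0.1, 2.6]
opening: 0.006
Fbox [2.0329 0.0123 2.5721] rel [-183.4941   -0.281    10.7249]
time_s: 21.72
position: [0.4794, -0.0137, 0.1153]
tcp_rot: [[-0.997, 0.072, 0.003], [0.072, 0.997, -0.001], [-0.003, -0.001, -1.0]]
force: [1.5, 0.4, 2.5]
opening: 0.006
Fbox [1.4632 0.4741 2.475 ] rel [-184.4312   -0.3256    9.2723]
```

```bash
python3 -m jog '[[[0,0,0.4],[0,0,0],1],[[0,0,0.8],[0,0,0],1],[[0,0,1.2],[0,0,0],1],[[0,0,1.2],[0,0,0],1]]';python3 lf.py
python3 -m jog '[[[0,0,0.4],[0,0,0],1],[[0,0,0.8],[0,0,0],1],[[0,0,0.8],[0,0,0],1]]';python3 lf.py
```

```text
time_s: 22.05
position: [0.4791, -0.0136, 0.114]
tcp_rot: [[-0.997, 0.072, 0.002], [0.072, 0.997, -0.001], [-0.002, -0.001, -1.0]]
force: [1.6, -0.8, 2.4]
opening: 0.006
Fbox [ 1.6453 -0.6543  2.3577] rel [-184.7371   -0.274     8.0096]
time_s: 22.3
position: [0.479, -0.0136, 0.1132]
tcp_rot: [[-0.997, 0.072, 0.002], [0.072, 0.997, -0.001], [-0.002, -0.001, -1.0]]
force: [2.0, -1.0, 1.8]
opening: 0.007
Fbox [ 2.0483 -0.8629  1.8413] rel [-184.8808   -0.2519    7.1778]
```

Still not at the stop, so I continue in small steps.

```bash
for i in 1 ; do python3 -m jog '[[[0,0,0.4],[0,0,0],1],[[0,0,0.8],[0,0,0],1],[[0,0,0.8],[0,0,0],1]]' | grep -E 'pos|force'; done
python3 -m jog '[[[0,0,0.4],[0,0,0],1],[[0,0,0.8],[0,0,0],1],[[0,0,0.8],[0,0,0],1]]'| grep -E 'pos|force'
python3 -m jog '[[[0,0,0.4],[0,0,0],1],[[0,0,0.8],[0,0,0],1],[[0,0,0.8],[0,0,0],1]]'| grep -E 'pos|force'
```

```text
position: [0.4789, -0.0136, 0.1124]
force: [-0.1, -1.2, 1.9]
position: [0.4788, -0.0135, 0.1115]
force: [-0.1, -1.9, 1.9]
position: [0.4787, -0.0135, 0.1107]
force: [0.1, -1.8, 2.0]
```

```bash
python3 -m jog '[[[0,0,0.4],[0,0,0],1],[[0,0,0.8],[0,0,0],1],[[0,0,1.2],[0,0,0],1],[[0,0,1.2],[0,0,0],1]]'| grep -E 'pos|force'
python3 -m jog '[[[0,0,0.4],[0,0,0],1],[[0,0,0.8],[0,0,0],1],[[0,0,1.2],[0,0,0],1],[[0,0,1.2],[0,0,0],1]]'| grep -E 'pos|force'
```

```text
position: [0.4786, -0.0134, 0.1095]
force: [-0.7, -0.8, 2.2]
position: [0.4787, -0.0132, 0.1083]
force: [-1.3, -0.7, 2.0]
```

```bash
python3 lf.py; python3 - <<'E'
from pad import *
im=vision.capture("wrist");q=vision.capture("scene")
A=cv2.resize(im[:,:,::-1],(400,300));C=cv2.resize(q[130:280,180:330,::-1],(300,300),interpolation=cv2.INTER_CUBIC)
cv2.imwrite("pics/c8.png",np.hstack([A,C]))
E
```

```text
Fbox [-1.279  -0.7772  1.96  ] rel [-185.2469    0.0835    2.2752]
```

View pics/c8.png

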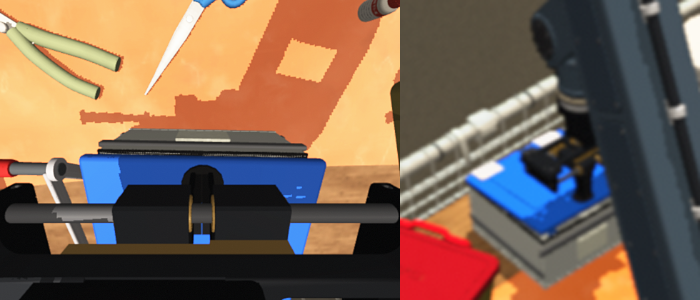

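The lid is nearly shut with the tip on the black pad (at about (203,178) in the left half), and a small gap remains at the front. I continue.

```bash
python3 -m jog '[[[0,0,0.4],[0,0,0],1],[[0,0,0.8],[0,0,0],1],[[0,0,1.2],[0,0,0],1],[[0,0,1.2],[0,0,0],1]]'| grep -E 'pos|force'
python3 -m jog '[[[0,0,0.4],[0,0,0],1],[[0,0,0.8],[0,0,0],1],[[0,0,1.2],[0,0,0],1],[[0,0,1.2],[0,0,0],1]]'| grep -E 'pos|force'
python3 -m jog '[[[0,0,0.4],[0,0,0],1],[[0,0,0.8],[0,0,0],1],[[0,0,0.8],[0,0,0],1]]'| grep -E 'pos|force'
```

```text
position: [0.4789, -0.0132, 0.1071]
force: [-1.4, 1.0, 2.0]
position: [0.4791, -0.0134, 0.106]
force: [-2.3, 0.9, 1.9]
position: [0.4791, -0.0135, 0.1052]
force: [-2.0, 1.5, 2.5]
```

```bash
J='python3 -m jog'; python3 -m jog '[[[0,0,0.4],[0,0,0],1],[[0,0,0.8],[0,0,0],1],[[0,0,1.2],[0,0,0],1],[[0,0,1.2],[0,0,0],1]]'| grep -E 'pos|force'
python3 -m jog '[[[0,0,0.4],[0,0,0],1],[[0,0,0.8],[0,0,0],1],[[0,0,0.8],[0,0,0],1]]'| grep -E 'pos|force'
python3 -m jog '[[[0,0,0.4],[0,0,0],1],[[0,0,0.8],[0,0,0],1],[[0,0,0.8],[0,0,0],1]]'| grep -E 'pos|force'
```

```text
position: [0.4791, -0.0135, 0.104]
force: [-1.2, -0.2, 2.3]
position: [0.4792, -0.0136, 0.1032]
force: [-1.4, 1.0, 1.6]
position: [0.4791, -0.0136, 0.1024]
force: [-1.3, 0.9, 2.2]
```

```bash
python3 -m jog '[[[0,0,0.4],[0,0,0],1],[[0,0,0.8],[0,0,0],1],[[0,0,0.8],[0,0,0],1]]'| grep -E 'pos|force'
python3 -m jog '[[[0,0,0.4],[0,0,0],1],[[0,0,0.8],[0,0,0],1],[[0,0,0.8],[0,0,0],1]]'| grep -E 'pos|force'
python3 -m jog '[[[0,0,0.4],[0,0,0],1],[[0,0,0.8],[0,0,0],1],[[0,0,0.8],[0,0,0],1]]'| grep -E 'pos|force'
python3 -m jog '[[[0,0,0.4],[0,0,0],1],[[0,0,0.8],[0,0,0],1],[[0,0,0.8],[0,0,0],1]]'| grep -E 'pos|force'
```

```text
position: [0.4791, -0.0135, 0.1016]
force: [-1.7, -0.3, 2.4]
position: [0.4792, -0.0135, 0.1008]
force: [-1.2, 0.3, 2.7]
position: [0.4792, -0.0135, 0.1]
force: [-1.8, -0.0, 2.9]
position: [0.4792, -0.0135, 0.0992]
force: [-0.8, 0.0, 1.9]
```

```bash
python3 -m jog '[[[0,0,0.4],[0,0,0],1],[[0,0,0.8],[0,0,0],1],[[0,0,0.8],[0,0,0],1]]'| grep -E 'pos|force'
python3 -m jog '[[[0,0,0.4],[0,0,0],1],[[0,0,0.8],[0,0,0],1],[[0,0,0.8],[0,0,0],1]]'| grep -E 'pos|force'
python3 -m jog '[[[0,0,0.4],[0,0,0],1],[[0,0,0.8],[0,0,0],1],[[0,0,0.8],[0,0,0],1]]'| grep -E 'pos|force'
python3 -m jog '[[[0,0,0.4],[0,0,0],1],[[0,0,0.8],[0,0,0],1],[[0,0,0.8],[0,0,0],1]]'| grep -E 'time|pos|force'
```

```text
position: [0.4792, -0.0135, 0.0984]
force: [-2.2, 0.3, 2.0]
position: [0.4792, -0.0135, 0.0976]
force: [-0.9, -0.9, 2.1]
position: [0.4792, -0.0135, 0.0968]
force: [-2.2, -0.7, 1.8]
time_s: 27.57
position: [0.4791, -0.0135, 0.096]
force: [-2.2, 0.1, 2.3]
```

```bash
cat > lidchk.py <<'E'
from pad import *
q=vision.capture("scene");cv2.imwrite("pics/lid.png",q[:,:,::-1])
hsv=cv2.cvtColor(q,cv2.COLOR_RGB2HSV);m=cv2.inRange(hsv,(105,120,50),(130,255,255));m[:,:200]=0;m[:150]=0;m[260:]=0;m[:,310:]=0
P=np.argwhere(m>0)[:,::-1]
for u in(245,250,255,262):
    c=P[P[:,0]==u];print(u,"blue rows",c[:,1].min(),c[:,1].max())
print("left",P[P[:,0].argmin()],"bottom",P[P[:,1].argmax()])
for a in(.12,.08,.04,0):
    f=lambda x,y,z:H+B@[x*np.cos(a)+z*np.sin(a),y,-x*np.sin(a)+z*np.cos(a)]
    for z in(-.006,.006):
        L=proj("scene",f(-.206,.103,z));Rr=proj("scene",f(-.206,-.103,z))
        print(a,z,"FL",L.round(1),"front edge row at u:",[(u,round(float(L[1]+(Rr[1]-L[1])*(u-L[0])/(Rr[0]-L[0])),1)) for u in(262,)],"BL",proj("scene",f(0,.103,z)).round(1))
E
python3 lidchk.py
```

```text
245 blue rows 202 246
250 blue rows 204 250
255 blue rows 204 248
262 blue rows 196 244
left [213 219] bottom [250 250]
0.12 -0.006 FL [251.  245.8] front edge row at u: [(262, 239.4)] BL [212.  221.2]
0.12 0.006 FL [250.6 242.7] front edge row at u: [(262, 236.0)] BL [211.4 218.2]
0.08 -0.006 FL [251.3 247.9] front edge row at u: [(262, 241.6)] BL [212.  221.2]
0.08 0.006 FL [250.9 244.9] front edge row at u: [(262, 238.3)] BL [211.5 218.2]
0.04 -0.006 FL [251.4 250. ] front edge row at u: [(262, 243.7)] BL [211.9 221.1]
0.04 0.006 FL [251.2 247. ] front edge row at u: [(262, 240.6)] BL [211.5 218.2]
0 -0.006 FL [251.5 252. ] front edge row at u: [(262, 245.7)] BL [211.9 221.1]
0 0.006 FL [251.4 249.1] front edge row at u: [(262, 242.7)] BL [211.6 218.3]
```

Lid edge rows in the scene view give about 0.035 rad still open, roughly 6 mm at the pad. I continue in fine steps.

```bash
python3 -m jog '[[[0,0,0.4],[0,0,0],1],[[0,0,0.8],[0,0,0],1],[[0,0,1.2],[0,0,0],1],[[0,0,1.6],[0,0,0],1],[[0,0,1.6],[0,0,0],1]]'| grep -E 'pos|force'
python3 -m jog '[[[0,0,0.4],[0,0,0],1],[[0,0,0.8],[0,0,0],1],[[0,0,1.2],[0,0,0],1],[[0,0,1.6],[0,0,0],1],[[0,0,1.6],[0,0,0],1]]'| grep -E 'pos|force'
python3 -m jog '[[[0,0,0.4],[0,0,0],1],[[0,0,0.8],[0,0,0],1],[[0,0,0.8],[0,0,0],1]]'| grep -E 'pos|force'
python3 -m jog '[[[0,0,0.4],[0,0,0],1],[[0,0,0.8],[0,0,0],1],[[0,0,0.8],[0,0,0],1]]'| grep -E 'time|pos|force'; python3 lidchk.py | head -5
```

```text
position: [0.4793, -0.0135, 0.0944]
force: [-0.8, 0.1, 2.5]
position: [0.4791, -0.0135, 0.0928]
force: [-1.9, 0.2, 3.2]
position: [0.4791, -0.0135, 0.092]
force: [-1.5, 0.5, 1.8]
time_s: 28.95
position: [0.4791, -0.0135, 0.0914]
force: [-1.9, -0.4, 3.9]
245 blue rows 202 246
250 blue rows 204 250
255 blue rows 204 248
262 blue rows 196 244
left [213 219] bottom [251 251]
```

```bash
python3 -m jog '[[[0,0,0.4],[0,0,0],1],[[0,0,0.8],[0,0,0],1],[[0,0,0.8],[0,0,0],1]]'| grep -E 'pos|force'
python3 -m jog '[[[0,0,0.4],[0,0,0],1],[[0,0,0.8],[0,0,0],1],[[0,0,0.8],[0,0,0],1]]'| grep -E 'time|pos|force'
```

```text
position: [0.4791, -0.0135, 0.0913]
force: [-4.0, -0.2, 10.9]
time_s: 29.5
position: [0.4791, -0.0135, 0.0912]
force: [-6.1, 0.9, 17.9]
```

The stop is reached, with force rising about 8.7 N/mm at constant height. I ease to about 15 N and hold.

```bash
python3 -m jog '[[[0,0,-0.25],[0,0,0],1],[[0,0,-0.25],[0,0,0],1],[[0,0,-0.25],[0,0,0],1],[[0,0,-0.25],[0,0,0],1]]'| grep -E 'time|pos|force'
python3 -m jog '[[[0,0,0],[0,0,0],1],[[0,0,0],[0,0,0],1],[[0,0,0],[0,0,0],1],[[0,0,0],[0,0,0],1],[[0,0,0],[0,0,0],1],[[0,0,0],[0,0,0],1],[[0,0,0],[0,0,0],1],[[0,0,0],[0,0,0],1]]'| grep -E 'time|pos|force'
python3 -m jog '[[[0,0,0],[0,0,0],1],[[0,0,0],[0,0,0],1],[[0,0,0],[0,0,0],1],[[0,0,0],[0,0,0],1],[[0,0,0],[0,0,0],1],[[0,0,0],[0,0,0],1],[[0,0,0],[0,0,0],1],[[0,0,0],[0,0,0],1]]'| grep -E 'time|pos|force'
python3 lidchk.py|head -5
```

```text
time_s: 29.83
position: [0.4791, -0.0135, 0.0912]
force: [-4.7, 0.9, 15.3]
time_s: 30.5
position: [0.4791, -0.0135, 0.0912]
force: [-3.5, 0.7, 14.8]
time_s: 31.17
position: [0.4791, -0.0135, 0.0912]
force: [-4.7, 0.4, 14.7]
245 blue rows 202 246
250 blue rows 204 250
255 blue rows 204 248
262 blue rows 196 244
left [213 219] bottom [251 251]
```

Held at about 15 N for 1.6 s. I lift off straight up and check with the view clear.

```bash
python3 -m jog '[[[0,0,-1],[0,0,0],1],[[0,0,-2],[0,0,0],1],[[0,0,-5],[0,0,0],1],[[0,0,-15],[0,0,0],1],[[0,0,-40],[0,0,0],1],[[0,0,-80],[0,0,0],1],[[0,0,-120],[0,0,0],1],[[0,0,-160],[0,0,0],1],[[0,0,-200],[0,0,0],1],[[0,0,-240],[0,0,0],1],[[0,0,-240],[0,0,0],1],[[0,0,-240],[0,0,0],1]]'
python3 - <<'E'
from pad import *
s=bot.read_state()
im=vision.capture("wrist");q=vision.capture("scene")
cv2.imwrite("pics/wf.png",im[:,:,::-1])
A=cv2.resize(im[:,:,::-1],(480,360));C=cv2.resize(q[150:270,190:310,::-1],(360,360),interpolation=cv2.INTER_CUBIC)[:, :320]
cv2.imwrite("pics/cf.png",np.hstack([A,C]))
print(s["position"],s["force"])
g=cv2.cvtColor(im,cv2.COLOR_RGB2HSV)
# pad: dark disk inside blue
def wproj(p):
    i=vision.camera_info("wrist");M=i["mount"];t=s["tcp_rot"].T@(p-s["position"]);c=M[:3,:3].T@(t-M[:3,3]);c=i["intrinsics"]@[c[0],-c[1],-c[2]];return (c[:2]/c[2]).round(1)
for a in(0,.02,.04):
    print(a,"pad",wproj(padpt(a)),"front corners",[wproj(H+B@[-.206*np.cos(a)+.006*np.sin(a),y,.206*np.sin(a)+.006]) for y in(.103,-.103)])
m=cv2.inRange(g,(0,0,0),(179,255,50))
k,l,st,c=cv2.connectedComponentsWithStats(m)
for i in range(1,k):
    if st[i,4]>150:print(st[i],c[i].round(1))
E
python3 lidchk.py
```

```text
time_s: 32.22
position: [0.4805, -0.0138, 0.3325]
tcp_rot: [[-0.997, 0.072, 0.009], [0.072, 0.997, -0.002], [-0.01, -0.002, -1.0]]
force: [-0.7, -0.3, -0.2]
opening: 0.002
[ 0.4805 -0.0138  0.3325] [-0.7105 -0.2726 -0.2358]
0 pad [282.7 173.8] front corners [array([359.4, 158.8]), array([206.1, 158.5])]
0.02 pad [282.7 174.5] front corners [array([360.1, 159.4]), array([205.4, 159.1])]
0.04 pad [282.7 175.3] front corners [array([360.8, 160.1]), array([204.6, 159.7])]
[ 54  75  33  33 492] [71.9 96.2]
[ 473   78   87   75 1038] [497.2 121.4]
[ 22  80  17  20 196] [31.8 89.9]
[435 108  19  38 312] [445.7 126.6]
[443 155  27  66 710] [456.  184.4]
[ 482  159   44   92 1928] [504.  201.3]
[272 161  24  25 458] [283.4 173. ]
[    0   242   560   178 63639] [282.3 348.2]
245 blue rows 202 247
250 blue rows 204 250
255 blue rows 204 248
262 blue rows 196 244
left [213 219] bottom [251 251]
0.12 -0.006 FL [251.  245.8] front edge row at u: [(262, 239.4)] BL [212.  221.2]
0.12 0.006 FL [250.6 242.7] front edge row at u: [(262, 236.0)] BL [211.4 218.2]
0.08 -0.006 FL [251.3 247.9] front edge row at u: [(262, 241.6)] BL [212.  221.2]
0.08 0.006 FL [250.9 244.9] front edge row at u: [(262, 238.3)] BL [211.5 218.2]
0.04 -0.006 FL [251.4 250. ] front edge row at u: [(262, 243.7)] BL [211.9 221.1]
0.04 0.006 FL [251.2 247. ] front edge row at u: [(262, 240.6)] BL [211.5 218.2]
0 -0.006 FL [251.5 252. ] front edge row at u: [(262, 245.7)] BL [211.9 221.1]
0 0.006 FL [251.4 249.1] front edge row at u: [(262, 242.7)] BL [211.6 218.3]
```

View pics/cf.png

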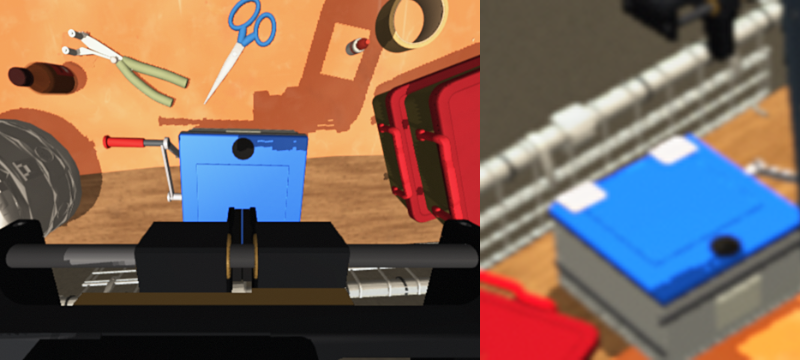

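The final view shows the lid flat on the box, with the pad at (283,173) where (283,174) is predicted for fully home. The bar has folded clear, and the bottle, vial and tape still stand. Handing in.

```bash
python3 -c "
from rig import bot
print(bot.hand_in())"
```

```text
the job is handed in; nothing more can be done
None
```

The stay is folded, the lid is down against its stop with the seal pressed, and the job was handed in at about 32 s with the arm clear. hand_in gives no verdict, so success is my reading of the last checks.

- **Stay:** my first grasp missed. The closed fingertips sit about 20 mm further back than the reported TCP, and they pressed on the bar with about 12 N, which I estimate bent the foot about 1.5 mm. I re-gripped 12 mm lower and swung the bar about 0.52 rad past centre. The force on the bar along the stay read about 6 N at most, under 1 mm of foot bend. I never measured the foot directly.
- **Lid:** I lowered it in small steps with at most about 10 N on the tip until the force rose at constant height.
- **Seal:** the pad force read 15.3, 14.8 and 14.7 N over more than 1.3 s, after a brief peak of about 18 N, always under 25 N. Then I lifted off.
- **Last checks:** the pad appears within 1 pixel of where it should be for fully home. The lid's front edge in the scene view reads 1 to 2 pixels high; that is within calibration error, but it leaves up to about 0.03 rad unresolved. Tool force is about zero. The bottle, vial and tape are standing and look untouched by eye; I did not re-measure their positions.

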